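# Seat a gel casting tray in its jig and close the gate

### The arm

A 7-joint arm with a two-finger parallel gripper is mounted at the origin on a cart in front of the work surface, level with it; the furniture and walls round the work are solid. World frame = base frame: x ahead of the robot, y to its left, z up, the work surface at z = 0. Lengths are in m, angles in rad, forces in N, time in s.
With the tool pointing down it reaches from about 0.425 to 0.925 m from the base axis. Payload 6.8 kg.
Tool frame: the origin (TCP) lies at the very end of the fingers, on their centre line; the grasp point (between the pads) lies 19 mm behind it; z points along the fingers, y is the line along which they close (so a half turn about z gives the same grasp; the last joint's range is limited). The gripper opens to 85 mm and grips with 20 to 120 N. Pads are 22 mm wide; open, the fingers measure 114 mm over their backs; the gripper's body (76 mm by 85 mm) begins 54 mm behind the grasp point. The pads swing forward as they close: fully open they stand 13 mm farther back than shut.
Start: joints at [1.07, 0.477, 0.022, 1.555, -0.011, 1.109, -0.083], TCP at [0.258, -0.624, 0.231] pointing down, gripper open.
Joint ranges: [-2.96, 2.96], [-0.34, 2.1], [-1.41, 1.46], [0.24, 2.44], [-1.37, 4.51], [0.17, 1.92], [-2.96, 2.96]. Speed limits (rad/s): [2.39, 2.39, 3.14, 3.14, 3.14, 3.14, 3.14].

### API

Orientations are given as a rotation vector (axis times angle).
In Python, from bench import r gives the robot as it stands.
- The arm moves only by the tool play_rows, never from a script. Its argument "targets" is text: rows parted by semicolons, each of 5 numbers parted by spaces: the closure, from -1 (fully open) to 1 (shut), then the shift along the tool's x, y, z in m, then the turn about the tool's z in rad. In form: gripper dx dy dz spin; .... A call has 1 to 8 rows; each row is the pose to reach, as a shift and turn from the pose commanded when the call began, along the tool's axes at that moment; what a row does not reach only later rows make up. A row lasts 1/12 s, in which the tool goes at most 41.7 mm and 7.16 degrees, less where a joint would pass 70% of its speed; a pose out of reach is approached as far as the arm can. A call with a gripper value outside its range is refused whole. The fingers move at their own pace and stop on an object; "squeeze" is the grip in N (left out, the last holds). Time passes only in rows, so rows that repeat a pose let the fingers close. It gives the time, the measured TCP pose, the force, the opening and the grip force at its end, in the units of the state.
- r.get_obs(): the state, without advancing time (a new reading comes with each control period).
- r.grab_frame(name): name is "scene" or "top" or "wrist"; returns the picture (480x640x3 uint8, red, green, blue); there is no depth.
- r.camera_info(name): a dict with "fov_y" (degrees; the focal length in pixels is half the picture's height over the tangent of half this angle, whatever the lens; pixels are square), "cx", "cy" (the principal point, pixels), "position" and "rotation" of the camera in the world. Camera axes: x right, y down, z forward; pixel columns grow to the right and rows downward; lengths in m; the calibration is good to about 2 mm. A picture is of the moment at which its call begins: read the wrist's pose just before it. camera_info takes no time and is no camera call; for the wrist camera it gives the pose at the moment of the call.
- r.hand_in(): hands the job in; it is judged then, once.
The state is a dict: "clock": time; "joints": joint angles; "qvel": joint speeds; "tau": joint torques, N m; "tcp_pos": TCP position; "orientation": TCP orientation; "contact_force": force on the tool from outside, world axes, zero at the start; "moment": the same for the moment, N m; "grip_width": finger opening in m; "gripper_force": force on a finger pad.
Only numpy, scipy, OpenCV 4.12 (cv2) and the standard library are available. Lean on these libraries where they do the work, as an engineer would, in place of code of your own. Each camera call takes 0.05 s, during which the arm holds its last target. There are 200 camera calls.

### The job

Push the blue gel casting tray along the worktop into the corner of the white casting jig, so that one of its fences lies flush along the jig's back wall and one open end meets the end wall, and push the sliding gate by its red post up snug against the tray's other open end, so that the tray is shut in between gate and end wall. This is a pushing job: the tray stays down on the worktop the whole time, never picked up or tipped, and the vials, marker, timer and bottle standing about stay where they are.

Things in the scene. Friction and masses are not known exactly. Their poses are not given: they have to be found in the camera images.
- jig: White L-shaped jig fixed to the worktop, walls 30 mm high, 14 mm thick. Origin on the worktop at the back wall's robot-side face; x level, away from the robot, square to that wall; y to the left along it. Back wall face: x = 0, y -180 to 164 mm. End wall's inner face: y = 150 mm, x 0 to -140 mm. Yaw varies by 0.2 rad. A seated tray's origin is at x -75, y 75 mm.
- tray: Loose blue tray 150 x 150 x 26 mm, 130 to 225 g; origin at the centre of its underside. 5 mm floor; clear fences 6 mm thick, 25 mm high at its y = -75 and +75 mm sides; the x = -75 and +75 mm ends are open. It starts in front of the back wall, between gate and end wall, up to 0.2 rad askew: one fence faces the back wall, one the robot; its x is roughly along jig +y.
- gate (a joint): Sliding gate on the back wall, m: 0 = fully right, grows towards the end wall; starts at 0 to 0.025, stays where left (friction 1.5 N). Its left face is at jig y = -120 mm + value: 0.120 when against a seated tray. Grey plate 14 mm thick, 3 to 29 mm above the worktop, reaching to jig x = -137 mm; saddle on the wall: x -25 to 25 mm, 44 mm long to the right of the face, top at 40 mm.
- gate_post (a point): Red upright post on the gate, 16 mm across, from 29 to 75 mm above the worktop; this point is on its axis at 52 mm height. It stands at jig x = -70 mm and 7 mm to the right of the gate's left face.
- vial_a: Bystander: glass vial with white cap, 27 mm across, 60 mm high, standing; origin at the centre of its underside.
- vial_b: Bystander: glass vial with black cap, 27 mm across, 60 mm high, standing; origin at the centre of its underside.
- marker: Bystander: red and white marker pen, 135 mm long (along its y), 17 mm thick, lying; origin at the middle of its underside.
- bench_timer: Bystander: white bench timer, 64 x 70 mm, 18 mm high; origin at the centre of its underside.
- amber: Bystander: brown bottle with red cap at the right of the worktop, 48 mm across, 92 mm high; origin at the centre of its underside.

How it is judged:
At the end, for the whole second after the job is handed in: The tray lies flat and at rest on the worktop, its fence within 4 mm of the back wall and square to it within 0.03 rad, its end within 4 mm of the end wall, and the gate is within 4 mm of its fully closed position against the tray (joint above 0.116) (x of tray in the frame of jig between -0.079 and -0.071 m and y of tray in the frame of jig between 0.071 and 0.079 m and angle between the x axis of tray and the y axis of jig, either way round below 0.03 rad and value of joint gate above 0.116 m and height (world z) of tray below 0.003 m and angle between tray's own z axis and vertical below 0.03 rad and linear speed of tray below 0.01 m/s and velocity of joint gate below 0.01 m/s); the robot touches nothing.
It fails at once if the tray is lifted or tipped: its origin rises 8 mm or it tilts by more than 0.12 rad (height (world z) of tray above 0.008 m or angle between tray's own z axis and vertical above 0.12 rad).
It fails at once if a vial, the marker, the timer or the bottle is shifted by more than 10 mm (distance of any of vial_a, vial_b, marker, bench_timer, amber from where it was at the start of the episode above 0.01 m).
It also fails if it takes over 51 s, if anything falls off the work surface, if the arm or the gripper's body presses on something with over 40 N, if the wrist force passes 120 N, or if a joint passes its speed limit or range.

## Working session

There is one attempt and no reset: what is moved stays moved. The work goes in short steps, Python scripts to look and compute and a tool call to move; the robot and the scene stay as the last step left them, time stands still between calls to the robot, and variables do not carry over. Pictures are saved under pics/ and viewed, at most 10 in all, crops included, and the job is handed in when it is done.

Besides the shell and the picture viewer there is one more tool, called after "Request:" as name(argument=value, ...) on one line, values as JSON. play_rows: Moves the arm, as the interface text tells. Its arguments: {"type":"object","properties":{"targets":{"type":"string"},"squeeze":{"type":"number"}},"required":["targets"]}

```bash
mkdir -p pics; ls
python3 - <<'E'
from bench import r
import cv2
o=r.get_obs(); print(o)
for n in("scene","top"):
    cv2.imwrite(f"pics/{n}0.png",r.grab_frame(n)[:,:,::-1]); print(n,r.camera_info(n))
E
```

```text
pics
{'clock': 0.0, 'joints': array([ 1.06991284,  0.47785281,  0.02236441,  1.55645243, -0.01146988,
        1.10929512, -0.08308758]), 'qvel': array([ 0.00033114, -0.00018763,  0.00189738, -0.00041757,  0.00101334,
        0.00032444, -0.0003475 ]), 'tau': array([-9.20253515e-04, -5.96449864e+01,  1.60775967e+00, -2.81197500e+01,
        1.25712622e-02,  9.52205068e-03, -7.56697318e-06]), 'tcp_pos': array([ 0.25810043, -0.62306376,  0.23029045]), 'orientation': array([-3.07942896e+00, -6.12712453e-01,  8.49786226e-04]), 'contact_force': array([-0.49580314,  0.0015327 ,  0.26120829]), 'moment': array([-0.03162247, -0.02527887, -0.00602706]), 'gripper_force': 0.0, 'grip_width': 0.08499977948034292}
scene {'fov_y': 49.74906012051952, 'cx': 323.2129259112855, 'cy': 233.20481220391616, 'position': array([-0.09622344,  0.66322577,  0.6347863 ]), 'rotation': array([-0.83685867,  2.28109422, -1.34264162])}
top {'fov_y': 52.27819732448431, 'cx': 308.5148587538343, 'cy': 239.34441496566026, 'position': array([ 0.49719015, -0.10102552,  1.30668337]), 'rotation': array([-2.15080111,  2.21655247, -0.0220288 ])}
```

View pics/top0.png

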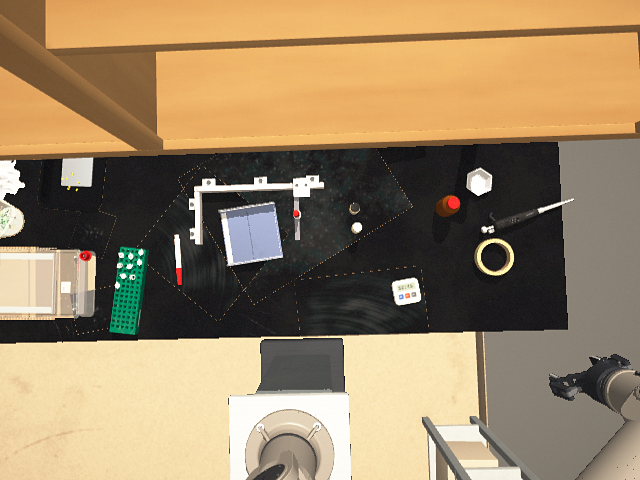

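View pics/scene0.png

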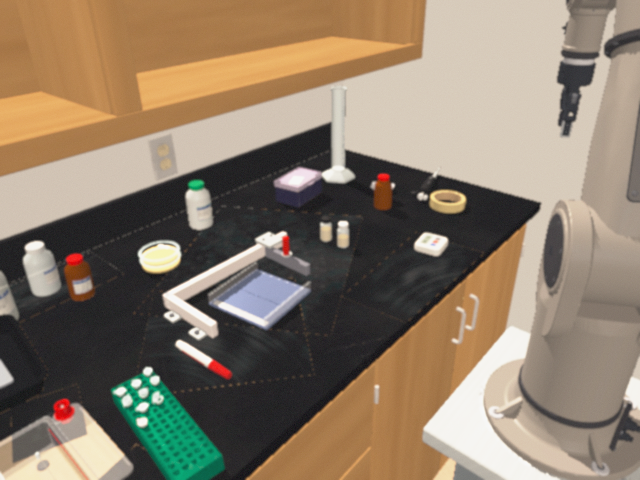

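The top view shows the jig (back wall row ~186, end wall col ~198), the tray at about (252,234), the post at (296,213), the vials at (355,210) and (357,228), the marker at (178,260), the timer at (406,291) and the bottle at (450,205). The scene view agrees. There's a shelf overhead beyond the jig. Next I'll measure.

```bash
cat > h.py <<'E'
import numpy as np, cv2
from scipy.spatial.transform import Rotation as R
def cam(ci):
    f=240/np.tan(np.radians(ci["fov_y"])/2)
    return f,ci["cx"],ci["cy"],np.array(ci["position"]),R.from_rotvec(ci["rotation"])
def plane(ci,px,z):
    f,cx,cy,p,rot=cam(ci); px=np.atleast_2d(px).astype(float)
    d=rot.apply(np.c_[(px[:,0]-cx)/f,(px[:,1]-cy)/f,np.ones(len(px))])
    return p+d*((z-p[2])/d[:,2])[:,None]
def proj(ci,P):
    f,cx,cy,p,rot=cam(ci); q=rot.inv().apply(np.atleast_2d(P)-p)
    return np.c_[cx+f*q[:,0]/q[:,2],cy+f*q[:,1]/q[:,2]]
def two(ca,pa,cb,pb):
    a,b=cam(ca)[3],cam(cb)[3]
    da=plane(ca,pa,0)[0]-a; db=plane(cb,pb,0)[0]-b
    t=np.linalg.lstsq(np.c_[da,-db],b-a,rcond=None)[0]
    return (a+da*t[0]+b+db*t[1])/2
def blobs(mask,amin=15):
    n,l,s,c=cv2.connectedComponentsWithStats(mask.astype(np.uint8))
    return [(i,s[i],c[i].round(1)) for i in range(1,n) if s[i][4]>=amin],l
E
python3 - <<'E'
from h import *
from bench import r
ct,cs=r.camera_info("top"),r.camera_info("scene")
t=cv2.imread("pics/top0.png");s=cv2.imread("pics/scene0.png")
ht=cv2.cvtColor(t,cv2.COLOR_BGR2HSV);hs=cv2.cvtColor(s,cv2.COLOR_BGR2HSV)
def show(n,m,amin=20):
    b,l=blobs(m,amin)
    for i,st,c in b: print(n,st,c)
    return b,l
blue=lambda h:cv2.inRange(h,(105,40,80),(130,255,255))>0
red=lambda h:((h[...,0]<6)|(h[...,0]>174))&(h[...,1]>170)&(h[...,2]>100)
show("blueT",blue(ht));show("blueS",blue(hs));show("redT",red(ht));show("redS",red(hs))
w=(ht[...,1]<40)&(ht[...,2]>170); w[:160]=0;w[340:]=0
b,l=show("whiteT",w)
crop=cv2.resize(t[165:285,155:315],None,fx=5,fy=5,interpolation=cv2.INTER_CUBIC);cv2.imwrite("pics/c0.png",crop)
E
```

```text
blueT [ 226  204   57   58 2490] [253.6 233.2]
blueT [399 294   5   6  22] [401.  296.4]
blueS [ 219  270   81   48 1978] [259.3 293.4]
blueS [289 294  19  17  29] [297.4 302.2]
blueS [209 303  58  27 100] [236.7 316.3]
blueS [269 311  19  17  38] [277.6 319.4]
redT [447 196  13  13 126] [453.  202.5]
redT [293 210   6   7  33] [295.5 213.1]
redT [ 79 250  12  11  86] [ 85.3 255.3]
redT [176 268   6  17  89] [178.8 275.5]
redS [377 173  13   9  91] [383.1 176.7]
redS [283 236   7  18  97] [285.6 244.4]
redS [ 66 253  17  13 176] [ 74.1 258.9]
redS [209 360  23  19 225] [219.7 369.4]
redS [ 53 398  21  22 319] [ 62.6 409.3]
whiteT [   0  161   25   76 1125] [  9.6 196.7]
whiteT [ 61 160  32  27 770] [ 76.8 172.4]
whiteT [467 168  25  28 533] [479.1 181.5]
whiteT [ 189  175  135   69 1430] [249.  193.4]
whiteT [538 198  36  15 125] [554.  205.2]
whiteT [294 201   7  18  60] [296.7 207.9]
whiteT [220 202  55  10 103] [246.9 206.5]
whiteT [221 213  62  53 412] [236.9 245.9]
whiteT [295 222   5  18  56] [297.3 233.2]
whiteT [353 222   9  10  70] [357.  226.6]
whiteT [481 226  13   7  54] [487.4 229.1]
whiteT [175 235   6  33 161] [177.4 251.4]
whiteT [138 249   5   7  22] [140.5 252.1]
whiteT [  0 253  54  25 374] [ 28.7 256.4]
whiteT [118 253   6   5  24] [120.9 254.9]
whiteT [137 259   5   7  23] [139. 262.]
whiteT [117 263   6   5  21] [119.  265.2]
whiteT [127 264   6   5  21] [129.2 266. ]
whiteT [120 274   6   5  22] [122.7 275.8]
whiteT [392 278  29  27 502] [406.5 290.9]
whiteT [  0 283  53  30 360] [ 26.6 308.3]
whiteT [ 61 282  10  11 101] [ 65.2 286.9]
whiteT [115 282   5   7  24] [117.  284.9]
whiteT [ 76 284   9  31 151] [ 80.3 302. ]
whiteT [ 72 293   5  18  22] [ 75.2 302.8]
```

View pics/c0.png

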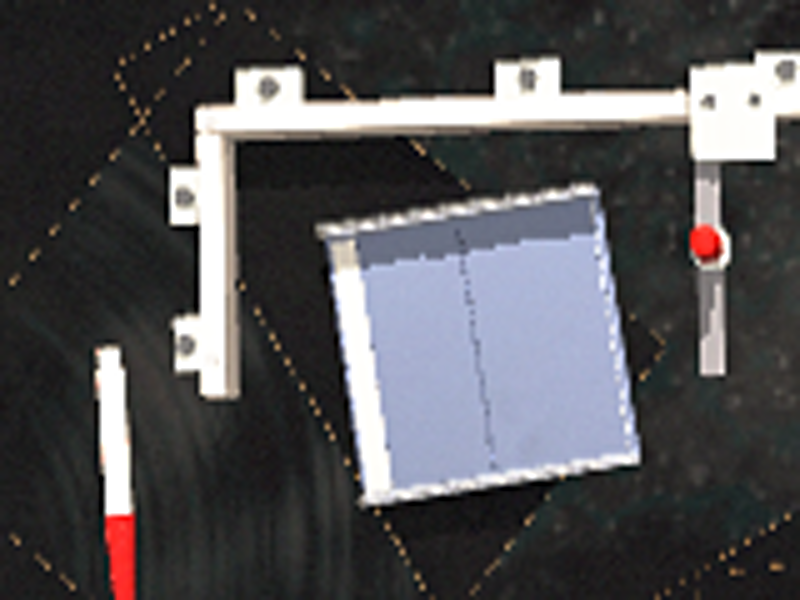

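Run:
```python
from h import *
from bench import r
ct,cs=r.camera_info("top"),r.camera_info("scene")
C=lambda p:(np.array(p,float)+.5)/5-.5+[155,165]
pl=lambda p,z:plane(ct,C(p),z)
tw=lambda pt,ps:two(ct,[pt],cs,[ps])
print("post",tw((295.5,212.6),(285.6,237)).round(4))
print("wall z0",pl([(238,138),(690,125)],0).round(4).tolist())
print("wall top",pl([(225,130),(690,118)],.03).round(4).tolist())
print("end top/inner",pl([(225,140),(236,395)],.03).round(4).tolist(), pl([(237,140),(241,397)],0).round(4).tolist())
print("tray z25",pl([(318,228),(598,185),(640,462),(362,503)],.025).round(4).tolist())
print("gate plate",pl([(699,376),(725,376)],.029).round(4).tolist())
print("post52",plane(ct,[295.5,212.6],.075).round(4))
print("redS base/top px check")
for n,p,z in [("vialb",(355,209),.06),("viala",(357,226.6),.06),("timer",(406.5,290.9),.018),("amber",(453,202.5),.092),("marker",(177.4,258),.017)]: print(n,plane(ct,p,z).round(3))
```

```text
post [ 0.6249 -0.0373  0.076 ]
wall z0 [[0.6964, 0.2176, 0.0], [0.6952, -0.0273, 0.0]]
wall top [[0.6963, 0.2171, 0.03], [0.6944, -0.0291, 0.03]]
end top/inner [[0.691, 0.2172, 0.03], [0.5559, 0.214, 0.03]] [[0.6953, 0.2182, 0.0], [0.5561, 0.2187, 0.0]]
tray z25 [[0.6432, 0.1698, 0.025], [0.6612, 0.0208, 0.025], [0.5144, 0.0025, 0.025], [0.4973, 0.1496, 0.025]]
gate plate [[0.5585, -0.0299, 0.029], [0.558, -0.0436, 0.029]]
post52 [[ 0.6251 -0.0372  0.075 ]]
redS base/top px check
vialb [[ 0.631 -0.189  0.06 ]]
viala [[ 0.586 -0.192  0.06 ]]
timer [[ 0.416 -0.319  0.018]]
amber [[ 0.636 -0.429  0.092]]
marker [[0.52  0.283 0.017]]
```

```bash
cat >> h.py <<'E'
def to(o,P,yaw):
    "tool-frame shift and spin taking the tool from obs o to world P with tool x at heading yaw"
    rot=R.from_rotvec(o["orientation"]); x=rot.apply([1,0,0])
    return rot.inv().apply(np.array(P)-o["tcp_pos"]).round(4), round(np.arctan2(x[1],x[0])-yaw,3)
E
python3 - <<'E'
from h import *
from bench import r
ct,cs=r.camera_info("top"),r.camera_info("scene")
# shelf edge: plane through top camera and the edge (160,150)-(550,140)
p=cam(ct)[3]; a,b=plane(ct,[(160,150),(550,140)],0)-p; n=np.cross(a,b)
for px in [(130,113),(300,90),(420,57)]:
    q=cam(cs)[3]; d=plane(cs,[px],0)[0]-q; print("shelf",(q+d*(n@(p-q)/(n@d))).round(3))
o=r.get_obs(); print(to(o,[.5,-.3,.2],-.006),to(o,[.455,.085,.12],-.006))
E
```

```text
shelf [0.72  0.221 0.395]
shelf [ 0.726 -0.206  0.352]
shelf [ 0.72  -0.716  0.354]
(array([ 0.3471, -0.2059,  0.0307]), np.float64(0.399)) (array([ 0.4529, -0.5787,  0.1113]), np.float64(0.399))
```

Request:
play_rows(targets="-1 0.04 -0.024 0 0.05;-1 0.075 -0.045 0 0.1;-1 0.11 -0.065 0 0.15;-1 0.145 -0.085 0.01 0.2;-1 0.18 -0.105 0.01 0.25;-1 0.215 -0.125 0.02 0.3;-1 0.25 -0.147 0.02 0.35;-1 0.285 -0.168 0.03 0.4")

```text
clock: 0.77
tcp_pos: [0.4582, -0.3585, 0.2023]
orientation: [3.141, -0.015, 0.002]
contact_force: [0.9, -1.5, 0.3]
grip_width: 0.0853
gripper_force: 0.0
```

Run:
```python
from h import *
from bench import r
o=r.get_obs(); print(o["tcp_pos"],to(o,[.455,.085,.12],-.006),to(o,[.455,.085,.003],-.006))
```

```text
[ 0.45816178 -0.35848784  0.20229257] (array([-0.0076, -0.4435,  0.0819]), np.float64(-0.004)) (array([-0.0078, -0.4436,  0.1989]), np.float64(-0.004))
```

Request:
play_rows(targets="-1 0 -0.035 0 0;-1 0 -0.075 0 0;-1 0 -0.115 0 0;-1 0 -0.155 0 0;-1 0 -0.195 0 0;-1 0 -0.235 0.01 0;-1 -0.005 -0.275 0.02 0;-1 -0.008 -0.315 0.03 0")

```text
clock: 1.43
tcp_pos: [0.4504, -0.0433, 0.1713]
orientation: [3.141, -0.012, 0.001]
contact_force: [0.3, -0.6, -0.1]
grip_width: 0.0853
gripper_force: 0.0
```

Request:
play_rows(targets="-1 0 -0.035 0.015 0;-1 0 -0.07 0.035 0;-1 0 -0.105 0.06 0;-1 0 -0.13 0.09 0;-1 0 -0.13 0.125 0;-1 0 -0.13 0.15 0;-1 0 -0.13 0.155 0;-1 0 -0.13 0.155 0")

```text
clock: 2.1
tcp_pos: [0.4505, 0.0846, 0.0151]
orientation: [3.14, -0.011, -0.007]
contact_force: [0.4, -0.3, -0.2]
grip_width: 0.0853
gripper_force: 0.0
```

Run:
```python
from h import *
from bench import r
cv2.imwrite("pics/w1.png",r.grab_frame("scene")[:,:,::-1][180:420,130:450].repeat(2,0).repeat(2,1))
o=r.get_obs(); print(o["tcp_pos"],o["contact_force"],to(o,[.455,.085,.003],-.006))
```

```text
[0.45179655 0.08474143 0.0165303 ] [0.72059599 0.2254943  0.11721652] (array([ 0.0032, -0.0003,  0.0135]), np.float64(-0.001))
```

View pics/w1.png

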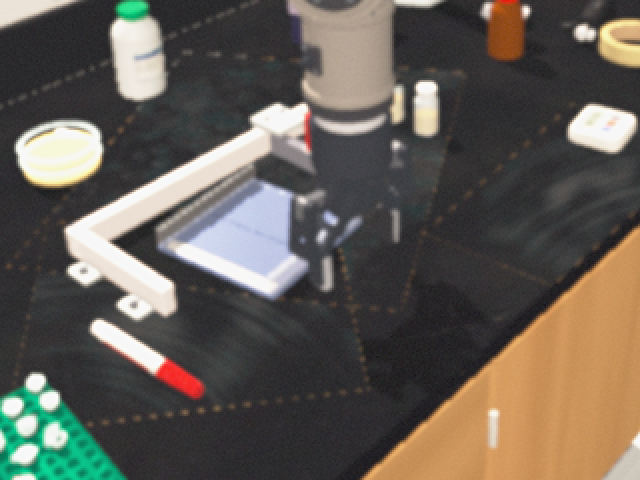

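Picture: the hand is just on the robot side of the tray, with fingertips clear of the worktop (~(325,285)). Next I lower it and push forward with both fingers.

Request:
play_rows(targets="-1 0 0 0.008 0;-1 0 0 0.015 0;-1 0 0 0.015 0")

```text
clock: 2.4
tcp_pos: [0.4523, 0.0847, 0.0015]
orientation: [-3.142, 0.013, -0.001]
contact_force: [-0.0, 0.4, -0.6]
grip_width: 0.0858
gripper_force: 0.0
```

Request:
play_rows(targets="-1 0.01 0 0 0;-1 0.02 0 0 0;-1 0.028 0 0 0;-1 0.036 0 0 0;-1 0.044 0 0 0;-1 0.052 0 0 0;-1 0.06 0 0 0;-1 0.06 0 0 0")

```text
clock: 3.07
tcp_pos: [0.5143, 0.0847, 0.0017]
orientation: [-3.141, 0.012, -0.003]
contact_force: [-0.2, -1.0, -0.3]
grip_width: 0.0853
gripper_force: 0.0
```

Run:
```python
from h import *
from bench import r
t=r.grab_frame("top")[:,:,::-1]; cv2.imwrite("pics/t2.png",cv2.resize(t[165:285,155:315],None,fx=4,fy=4,interpolation=cv2.INTER_CUBIC))
o=r.get_obs(); print(o["tcp_pos"],o["contact_force"])
```

```text
[0.51329495 0.0844922  0.00156099] [-0.44157438  0.24407884  0.44433208]
```

View pics/t2.png

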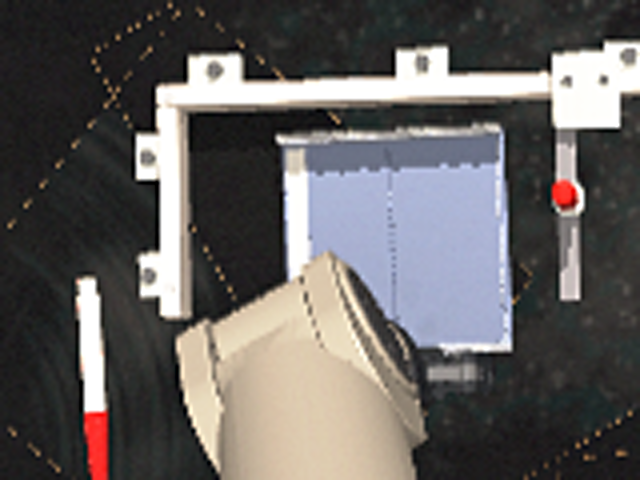

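The tray is now nearly square to the wall, with its far fence at crop row ~131 and the wall foot at ~107, about 15 mm away. I'll keep pushing gently.

Request:
play_rows(targets="-1 0.005 0 0 0;-1 0.01 0 0 0;-1 0.014 0 0 0;-1 0.017 0 0 0;-1 0.019 0 0 0;-1 0.019 0 0 0")

```text
clock: 3.62
tcp_pos: [0.5316, 0.0843, 0.0016]
orientation: [-3.141, 0.012, -0.001]
contact_force: [0.2, 0.5, -0.3]
grip_width: 0.0855
gripper_force: 0.0
```

Request:
play_rows(targets="-1 0.001 0 0 0;-1 0.002 0 0 0;-1 0.003 0 0 0;-1 0.003 0 0 0")

```text
clock: 3.95
tcp_pos: [0.5341, 0.0844, 0.0015]
orientation: [3.142, -0.011, 0.0]
contact_force: [-0.8, -0.3, -0.7]
grip_width: 0.0853
gripper_force: 0.3
```

Request:
play_rows(targets="-1 0.001 0 0 0;-1 0.002 0 0 0;-1 0.003 0 0 0;-1 0.003 0 0 0")

```text
clock: 4.28
tcp_pos: [0.5353, 0.0843, 0.0013]
orientation: [3.141, -0.011, -0.005]
contact_force: [-6.0, 0.7, 4.8]
grip_width: 0.0857
gripper_force: 3.2
```

Request:
play_rows(targets="-1 0.001 0 0 0;-1 0.002 0 0 0;-1 0.002 0 0 0")

```text
clock: 4.53
tcp_pos: [0.5352, 0.0842, 0.001]
orientation: [3.14, -0.01, -0.011]
contact_force: [-11.3, 0.5, 8.8]
grip_width: 0.0855
gripper_force: 5.7
```

Request:
play_rows(targets="-1 -0.01 0 0 0;-1 -0.03 0 0 0;-1 -0.05 0 -0.01 0;-1 -0.06 0 -0.05 0;0 -0.06 0.02 -0.09 0;1 -0.06 0.05 -0.13 0;1 -0.045 0.085 -0.14 0;1 -0.025 0.12 -0.14 0")

```text
clock: 5.2
tcp_pos: [0.5129, -0.0317, 0.1458]
orientation: [-3.142, 0.007, -0.013]
contact_force: [1.4, 0.4, -0.5]
grip_width: 0.0386
gripper_force: 0.0
```

Request:
play_rows(targets="1 0.02 0.03 0 0;1 0.05 0.045 0 0;1 0.08 0.048 0 0;1 0.105 0.048 0 0;1 0.105 0.048 0 0")

```text
clock: 5.62
tcp_pos: [0.6207, -0.0805, 0.1417]
orientation: [-3.141, 0.013, -0.009]
contact_force: [0.3, 0.5, 0.6]
grip_width: 0.0003
gripper_force: 0.0
```

Run:
```python
from h import *
from bench import r
cv2.imwrite("pics/w3.png",r.grab_frame("scene")[:,:,::-1][180:420,130:450].repeat(2,0).repeat(2,1))
o=r.get_obs(); print(o["tcp_pos"],o["contact_force"],to(o,[.622,-.082,.045],-.006))
```

```text
[ 0.61801042 -0.08011968  0.14119424] [-1.53919896  0.38103464 -1.03955137] (array([0.0037, 0.0019, 0.0962]), np.float64(-0.002))
```

View pics/w3.png

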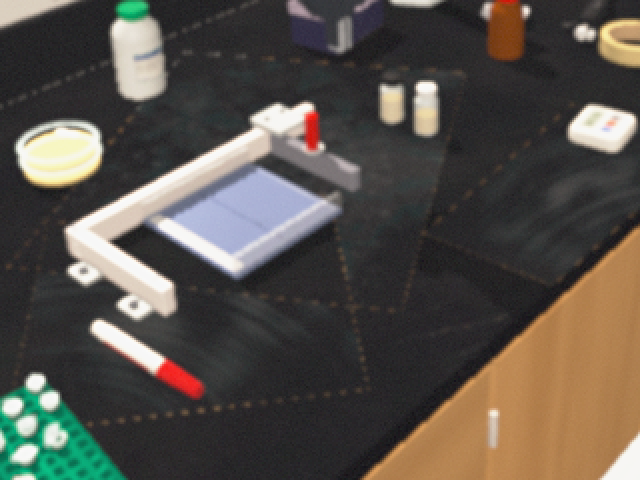

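The tray now lies flush along the back wall, the post (312,130) is clear, and the vials haven't moved. I'll lower the hand to the right of the post and push left.

Request:
play_rows(targets="1 0.004 0.002 0.035 0;1 0.004 0.002 0.065 0;1 0.004 0.002 0.085 0;1 0.004 0.002 0.096 0;1 0.004 0.002 0.096 0")

```text
clock: 6.08
tcp_pos: [0.6171, -0.0818, 0.0429]
orientation: [-3.141, 0.011, 0.007]
contact_force: [-0.4, 0.3, -0.3]
grip_width: 0.0001
gripper_force: 0.0
```

Request:
play_rows(targets="1 0 -0.007 0 0;1 0 -0.014 0 0;1 0 -0.02 0 0;1 0 -0.026 0 0;1 0 -0.032 0 0;1 0 -0.038 0 0;1 0 -0.044 0 0;1 0 -0.05 0 0")

```text
clock: 6.75
tcp_pos: [0.6202, -0.0317, 0.0456]
orientation: [3.141, -0.012, 0.001]
contact_force: [0.2, -1.0, 1.8]
grip_width: 0.0002
gripper_force: 0.9
```

Request:
play_rows(targets="1 0 -0.006 0 0;1 0 -0.012 0 0;1 0 -0.018 0 0;1 0 -0.024 0 0;1 0 -0.03 0 0;1 0 -0.036 0 0;1 0 -0.042 0 0;1 0 -0.048 0 0")

```text
clock: 7.42
tcp_pos: [0.6201, 0.0164, 0.0452]
orientation: [3.141, -0.011, -0.0]
contact_force: [-0.3, -3.5, 2.5]
grip_width: 0.0002
gripper_force: 1.6
```

Now I push slowly into contact.

Request:
play_rows(targets="1 0 -0.005 0 0;1 0 -0.01 0 0;1 0 -0.014 0 0;1 0 -0.017 0 0;1 0 -0.02 0 0;1 0 -0.02 0 0")

```text
clock: 7.92
tcp_pos: [0.6202, 0.037, 0.0451]
orientation: [-3.141, 0.01, 0.001]
contact_force: [-0.1, -0.8, -0.0]
grip_width: 0.0002
gripper_force: 0.3
```

Request:
play_rows(targets="1 0 -0.001 0 0;1 0 -0.002 0 0;1 0 -0.003 0 0;1 0 -0.003 0 0")

```text
clock: 8.25
tcp_pos: [0.6202, 0.0388, 0.0451]
orientation: [3.141, -0.012, -0.001]
contact_force: [-0.6, -2.3, 1.3]
grip_width: 0.0001
gripper_force: 1.2
```

Request:
play_rows(targets="1 0 -0.001 0 0;1 0 -0.002 0 0;1 0 -0.003 0 0;1 0 -0.003 0 0")

```text
clock: 8.58
tcp_pos: [0.6202, 0.0407, 0.0451]
orientation: [3.14, -0.013, -0.001]
contact_force: [-2.5, -4.8, -0.4]
grip_width: 0.0
gripper_force: 2.5
```

Request:
play_rows(targets="1 0 -0.001 0 0;1 0 -0.002 0 0;1 0 -0.002 0 0")

```text
clock: 8.83
tcp_pos: [0.6202, 0.0408, 0.0451]
orientation: [3.138, -0.015, -0.002]
contact_force: [-1.2, -8.1, 1.5]
grip_width: 0.0
gripper_force: 4.3
```

Run:
```python
from h import *
from bench import r
cv2.imwrite("pics/w4.png",r.grab_frame("scene")[:,:,::-1][180:420,130:450].repeat(2,0).repeat(2,1))
o=r.get_obs(); print(o["tcp_pos"],o["contact_force"])
```

```text
[0.62015237 0.04076602 0.04510804] [-1.73821368 -8.70930838  0.84793139]
```

View pics/w4.png

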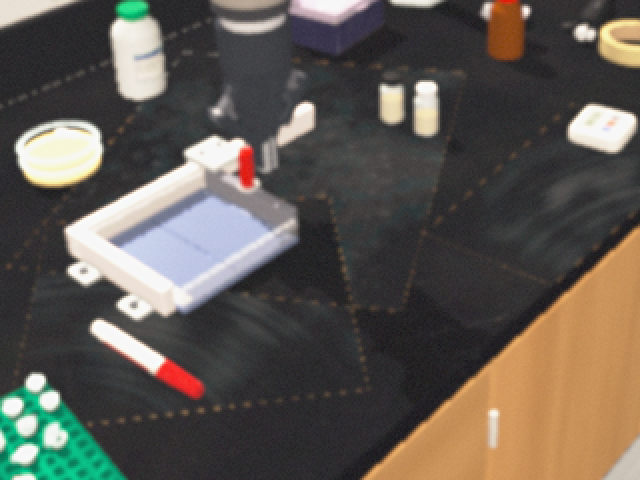

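The tray is now against the end wall, with the gate stopped against it (post at (246,167)). I'll press a little more, retreat, and check from above.

Request:
play_rows(targets="1 0 -0.002 0 0;1 0 -0.004 0 0;1 0 -0.004 0 0;1 0 -0.004 0 0")

```text
clock: 9.22
tcp_pos: [0.6201, 0.041, 0.0451]
orientation: [3.134, -0.019, -0.003]
contact_force: [-1.8, -15.9, 3.8]
grip_width: -0.0001
gripper_force: 7.8
```

Request:
play_rows(targets="1 0 0.012 0 0;1 0 0.03 0 0;1 0 0.04 -0.04 0;1 0 0.04 -0.08 0;1 -0.02 0.04 -0.1 0;0 -0.06 0.04 -0.1 0;-1 -0.1 0.04 -0.1 0;-1 -0.14 0.04 -0.1 0")

```text
clock: 9.88
tcp_pos: [0.4794, 0.0101, 0.1458]
orientation: [-3.14, 0.01, -0.004]
contact_force: [-0.1, 0.8, -0.1]
grip_width: 0.0357
gripper_force: 0.0
```

Request:
play_rows(targets="-1 0 0.04 0 0;-1 0 0.08 0 0;-1 0 0.12 0 0;-1 0 0.15 0 0;-1 0 0.15 0 0")

```text
clock: 10.3
tcp_pos: [0.479, -0.1475, 0.1457]
orientation: [3.139, -0.024, 0.003]
contact_force: [-0.5, -0.0, -0.2]
grip_width: 0.0849
gripper_force: 0.0
```

Run:
```python
from h import *
from bench import r
t=r.grab_frame("top")[:,:,::-1]; cv2.imwrite("pics/t5f.png",t); cv2.imwrite("pics/t5.png",cv2.resize(t[170:260,180:300],None,fx=6,fy=6,interpolation=cv2.INTER_CUBIC))
h=cv2.cvtColor(t,cv2.COLOR_BGR2HSV); ct=r.camera_info("top")
m=((h[...,0]<6)|(h[...,0]>174))&(h[...,1]>170)&(h[...,2]>100)
for i,s,c in blobs(m)[0]: print(s,c,plane(ct,c,.075).round(4))
print(r.get_obs()["tcp_pos"])
```

```text
[447 197  13  12 127] [453.1 202.6] [[ 0.6374 -0.4338  0.075 ]]
[254 211   8   7  36] [257.2 214.4] [[0.6236 0.0601 0.075 ]]
[ 79 250  12  11  86] [ 85.3 255.3] [[0.5331 0.5024 0.075 ]]
[176 268   6  17  89] [178.8 275.5] [[0.4748 0.263  0.075 ]]
[ 0.47934446 -0.14394855  0.14550461]
```

View pics/t5.png

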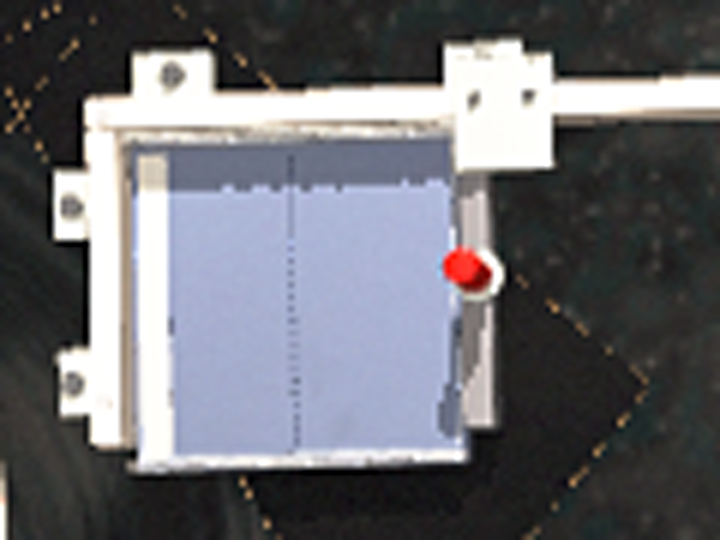

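The seat looks snug. The post moved 97.5 mm, putting the gate at about 0.12. I'll confirm the back-wall contact with a second gentle push on the near fence.

Request:
play_rows(targets="-1 0 -0.04 0 0;-1 0 -0.08 0 0;-1 -0.01 -0.12 0 0;-1 -0.015 -0.16 0 0;-1 -0.015 -0.2 0 0;-1 -0.015 -0.24 0 0;-1 -0.015 -0.28 0.02 0;-1 -0.015 -0.288 0.05 0")

```text
clock: 11.02
tcp_pos: [0.4681, 0.1575, 0.0981]
orientation: [-3.133, -0.003, -0.013]
contact_force: [1.3, -0.9, -0.1]
grip_width: 0.0854
gripper_force: 0.0
```

Request:
play_rows(targets="-1 0 0 0.04 0;-1 0 0 0.07 0;-1 0 0 0.087 0;-1 0 0 0.094 0;-1 0 0 0.094 0")

```text
clock: 11.43
tcp_pos: [0.4648, 0.1484, 0.0]
orientation: [-3.141, 0.008, 0.004]
contact_force: [-0.2, -0.7, 0.1]
grip_width: 0.0852
gripper_force: 0.0
```

Request:
play_rows(targets="-1 0.015 0 0 0;-1 0.03 0 0 0;-1 0.042 0 0 0;-1 0.052 0 0 0;-1 0.06 0 0 0;-1 0.065 0 0 0;-1 0.069 0 0 0;-1 0.069 0 0 0")

```text
clock: 12.1
tcp_pos: [0.5351, 0.1468, 0.0015]
orientation: [-3.141, 0.011, 0.001]
contact_force: [0.2, -0.0, -0.2]
grip_width: 0.0852
gripper_force: 0.0
```

Request:
play_rows(targets="-1 0.001 0 0 0;-1 0.003 0 0 0;-1 0.004 0 0 0;-1 0.005 0 0 0;-1 0.005 0 0 0")

```text
clock: 12.52
tcp_pos: [0.5355, 0.1469, 0.0006]
orientation: [3.14, -0.006, -0.012]
contact_force: [-11.6, 0.8, 8.6]
grip_width: 0.0856
gripper_force: 5.8
```

Request:
play_rows(targets="-1 -0.01 0 0 0;-1 -0.03 0 0 0;-1 -0.06 0 0 0;-1 -0.07 0 -0.03 0;-1 -0.07 0 -0.07 0;-1 -0.07 0 -0.11 0;-1 -0.07 0 -0.12 0;-1 -0.07 0 -0.12 0")

```text
clock: 13.18
tcp_pos: [0.4726, 0.1478, 0.1247]
orientation: [-3.139, 0.012, -0.012]
contact_force: [-0.1, -0.5, 0.3]
grip_width: 0.0856
gripper_force: 0.0
```

Run:
```python
from h import *
from bench import r
s=r.grab_frame("scene")[:,:,::-1]; ct,cs=r.camera_info("top"),r.camera_info("scene")
h=cv2.cvtColor(s,cv2.COLOR_BGR2HSV)
m=((h[...,0]<6)|(h[...,0]>174))&(h[...,1]>170)&(h[...,2]>100)
for i,st,c in blobs(m)[0]: print(st,c)
p=proj(cs,[[.6236,.0601,.052],[.6251,-.0372,.052]]); print(p.round(1))
o=r.get_obs();print(o["tcp_pos"],abs(o["qvel"]).max())
```

```text
[377 173  13   9  91] [383.1 176.7]
[ 66 253  17  13 177] [ 74.2 258.9]
[208 360  24  19 226] [219.6 369.3]
[ 53 398  21  22 320] [ 62.6 409.4]
[[254.2 264.5]
 [286.  246.3]]
[0.47130252 0.14710617 0.12261135] 0.048732687663494555
```

```bash
python3 -c "
from bench import r
print(r.hand_in())"
```

```text
the job is handed in; nothing more can be done
None
```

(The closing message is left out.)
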